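# Release the spice carousel and hold the yellow-lidded jar at the front

### The arm

A 6-joint arm with a two-finger parallel gripper is mounted at the origin on the work surface. World frame = base frame: x ahead of the robot, y to its left, z up, the work surface at z = 0. Lengths are in mm, angles in rad, forces in N, time in s.
With the tool pointing down it reaches from about 350 to 925 mm from the base axis. Payload 6.4 kg.
Tool frame: the origin (TCP) lies midway between the tips of the shut fingers; the grasp point (between the pads) lies 19 mm behind it; z points along the fingers, y is the line along which they close (so a half turn about z gives the same grasp; the last joint's range is limited). The gripper opens to 94 mm and grips with 3 to 60 N. Pads are 16 mm wide; open, the fingers measure 119 mm over their backs; the gripper's body (75 mm by 177 mm) begins 78 mm behind the grasp point.
Start: joints at [-1.394, 0.245, 1.558, -0, 1.339, -0.174], TCP at [223.377, -610.423, 205.455] pointing down, gripper open.
Joint ranges: [-3.13, 3.13], [-1.02, 2.26], [0.13, 2.54], [-0.95, 4.09], [0.21, 2.88], [-2.74, 2.74]. Speed limits (rad/s): [2.57, 2.57, 3.14, 3.14, 3.14, 3.14].

### API

Orientations are given as a rotation vector (axis times angle).
In Python, from cell import get_state, optics, workorder gives the robot as it stands. The module is installed in compiled form; this text tells all that it offers.
- The arm moves only by the tool carry_out, never from a script. Its argument "targets" is a list of rows, each a list of 6 numbers: the shift along the tool's x, y, z as a fraction of full scale, then the turn, a rotation vector about the tool's x, y, z as a fraction of full scale. In form: [[x, y, z, wx, wy, wz], ...]. A call has 1 to 20 rows; each row shifts and turns the commanded pose from where the row before left it, along the tool's axes as they then stand; what a row does not reach is not made up. Full scale, the value 1, is 0.15 m for a shift and 45 degrees for a turn. A row lasts 1/8 s, in which the tool goes at most 62.5 mm and 10.7 degrees, less where a joint would pass 70% of its speed; a pose out of reach is approached as far as the arm can. A call with a number of a shift or a turn outside -1 to 1 is refused whole. A call with a gripper value outside its range is refused whole. "jaw" is the closure, from -1 (fully open) to 1 (shut), set as the call begins (left out, the last holds). The fingers move at their own pace and stop on an object; "force" is the grip in N (left out, the last holds). Time passes only in rows, so rows that do not move let the fingers close. It gives the time, the measured TCP pose, the force, the opening and the grip force at its end, in the units of the state.
- get_state(): the state, without advancing time (a new reading comes with each control period).
- optics.grab_frame(name): name is "scene" or "top" or "wrist"; returns a dict with "image" (420x560x3 uint8, red, green, blue), "vertical_fov" (degrees; the focal length in pixels is half the picture's height over the tangent of half this angle, whatever the lens; pixels are square), "cx", "cy" (the principal point, pixels), "extrinsics" (4x4, takes a point from camera to world coordinates); the wrist camera has in their place "T_tool_cam" (4x4, takes a point from camera to tool coordinates, whose origin is the TCP and whose axes are the flange's). Camera axes: x right, y down, z forward; pixel columns grow to the right and rows downward; lengths in mm; the calibration is good to about 2 mm. A picture is of the moment at which its call begins: read the wrist's pose just before it. There is no depth.
- workorder.hand_in(): hands the job in; it is judged then, once.
The state is a dict: "time": time; "qpos": joint angles; "qvel": joint speeds; "joint_torque": joint torques, N m; "eef_pos": TCP position; "tool_rot": TCP orientation; "ft_force": force on the tool from outside, world axes, zero at the start; "ft_torque": the same for the moment, N m; "opening": finger opening in mm; "gripper_force": force on a finger pad.
Only numpy, scipy, OpenCV 4.12 (cv2) and the standard library are available. Lean on these libraries where they do the work, as an engineer would, in place of code of your own. Each camera call takes 0.05 s, during which the arm holds its last target. There are 200 camera calls.

### The job

First press the red-tipped brake lever beside the spice carousel fully down to release the brake, not turning the carousel before that. Then turn the carousel until the jar with the yellow lid stands in line with the yellow front pointer of the base, and finish while still holding the carousel firmly and still there: do not let go. Leave the brake lever down and do not disturb the other things on the counter.

Things in the scene. Friction and masses are not known exactly. Their poses are not given: they have to be found in the camera images.
- carousel: turning part of the spice carousel: wooden deck (radius 118 mm, top 36 mm above counter), six fixed jars (44 mm wide, tops at 125 mm, axes 75 mm out, 60 degrees apart; one yellow lid, five black), knob in the middle. Origin on the vertical turning axis, 22 mm above counter; -x points to the yellow lid. Turns either way without end, friction 0.05 N m, stays where left; its stand is fixed
- knob (a point): centre of the round steel knob (44 mm diameter, 38 mm tall, from 146 to 184 mm above the counter) on the carousel's turning axis; the thing to grip from above and turn, it is one piece with the carousel; nothing else of the carousel is higher than 125 mm
- marked_jar (a point): centre of the top of the yellow lid (44 mm diameter), 125 mm above the counter, 75 mm from the turning axis; it moves with the carousel
- front_mark (a point): where marked_jar must come: fixed point above the line of the yellow pointer, 75 mm from the turning axis, 125 mm above the counter. The pointer is a low yellow tab (12 mm high, 24 mm wide) on the fixed base that juts out from under the deck, its tip 173 mm from the axis, roughly towards the robot
- brake (a joint): brake lever angle in rad: 0 = brake on, lever tip raised; grows as the tip is pressed down, stop at 0.6 = fully down, brake released. Stiff pivot (about 2 N at the tip) that stays where it is left
- brake_tip (a point): centre of the red ball (22 mm diameter) at the outer end of the brake lever, 75 mm from the pivot. It points away from the carousel, roughly to the robot's left. At 0 the lever rises outwards at 0.45 rad above level (ball centre 91 mm above the counter), at 0.6 it dips 0.15 rad below level (ball centre 47 mm above the counter)
- brake_pivot (a point): the lever's fixed pivot, on a small grey head 58 mm above the counter (head top 74 mm) and 150 mm from the carousel's axis; the lever swings in the upright plane through the pivot and the ball, which also holds the carousel's axis
- teapot: white ceramic teapot, 140 mm tall, on a green trivet; leave alone. Origin at the centre of its underside
- colander: red plastic colander, 200 mm wide, 90 mm tall; leave alone. Origin at the centre of its underside
- cookie_jar: glass cookie jar with steel clasp, 120 mm wide, 178 mm tall; leave alone. Origin at the centre of its underside
- grinder: chrome salt grinder, 58 mm wide, 142 mm tall; leave alone. Origin at the centre of its underside
- mug: blue mug, 80 mm wide, 92 mm tall; leave alone. Origin at the centre of its underside

How it is judged:
By the outcome, as a careful person would: the job done as asked, in the order asked, and still so for the second after the job is handed in, while the arm keeps its last pose, push and grip.
It also fails if it takes over 54 s, if anything falls off the work surface, if the arm or the gripper's body presses on something with over 40 N, if the wrist force passes 120 N, or if a joint passes its speed limit or range.

## Working session

There is one attempt and no reset: what is moved stays moved. The work goes in short steps, Python scripts to look and compute and a tool call to move; the robot and the scene stay as the last step left them, time stands still between calls to the robot, and variables do not carry over. Pictures are saved under pics/ and viewed, at most 10 in all, crops included, and the job is handed in when it is done.

Besides the shell and the picture viewer there is one more tool, called after "Request:" by a JSON object that holds its "name" and its "arguments". carry_out: Moves the arm, as the interface text tells. Its arguments: {"type":"object","properties":{"targets":{"type":"array"},"jaw":{"type":"number"},"force":{"type":"number"}},"required":["targets"]}

```bash
mkdir -p pics
cat > h.py <<'E'
import numpy as np, cv2
from cell import get_state, optics, workorder
from scipy.spatial.transform import Rotation as R
def snap(n,fn):
    f=optics.grab_frame(n); cv2.imwrite(fn,f["image"][:,:,::-1]); return f
def pt(f,u,v,z):
    fl=210/np.tan(np.radians(f["vertical_fov"]/2)); T=np.array(f["extrinsics"])
    d=T[:3,:3]@np.array([(u-f["cx"])/fl,(v-f["cy"])/fl,1]); o=T[:3,3]
    return (o+d*(z-o[2])/d[2]).round(1)
E
python3 - <<'E'
from h import *
import pickle
s=get_state(); print(s)
F={}
for n in("top","scene"):
    F[n]=snap(n,f"pics/{n}0.png"); print({k:v for k,v in F[n].items() if k!="image"})
pickle.dump(F,open("F.pkl","wb"))
E
```

```text
{'time': 0.0, 'qpos': array([-1.39414769e+00,  2.45790605e-01,  1.55896818e+00, -1.72388366e-05,
        1.33868155e+00, -1.74095630e-01]), 'qvel': array([ 0.00106597,  0.00285984, -0.00143997,  0.00088597, -0.00026468,
        0.00042198]), 'joint_torque': array([ 2.25921998e-03, -4.15832126e+01, -3.14602804e+01,  6.86102849e-02,
        3.32736480e-02, -1.55929470e-04]), 'eef_pos': array([ 223.23835166, -609.84589913,  204.38500114]), 'tool_rot': array([-3.09158548e+00, -5.47811834e-01,  3.00339094e-05]), 'ft_force': array([1.02814002, 0.46400941, 0.63191676]), 'ft_torque': array([ 0.04075972,  0.01887515, -0.00445036]), 'gripper_force': 0.0, 'opening': 93.80218323917957}
{'vertical_fov': 50.14089160541689, 'cx': 287.1032920505233, 'cy': 201.33976812776288, 'extrinsics': array([[-1.00899220e-01, -9.70387358e-01,  2.19471461e-01,
         2.01481072e+02],
       [-9.94896289e-01,  9.86017605e-02, -2.14258255e-02,
         4.41634437e+01],
       [-8.48922149e-04, -2.20513191e-01, -9.75383623e-01,
         1.68407114e+03],
       [ 0.00000000e+00,  0.00000000e+00,  0.00000000e+00,
         1.00000000e+00]])}
{'vertical_fov': 45.45631951873571, 'cx': 275.20638166177395, 'cy': 202.86425518977495, 'extrinsics': array([[-8.36012468e-01,  4.61197780e-01, -2.97287337e-01,
         1.05508653e+03],
       [ 5.48630728e-01,  7.11811540e-01, -4.38552911e-01,
         8.25261891e+02],
       [ 9.35292860e-03, -5.29736670e-01, -8.48110596e-01,
         1.62470058e+03],
       [ 0.00000000e+00,  0.00000000e+00,  0.00000000e+00,
         1.00000000e+00]])}
```

View pics/top0.png

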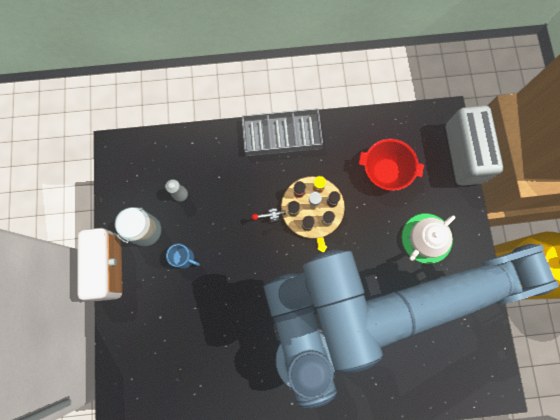

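View pics/scene0.png

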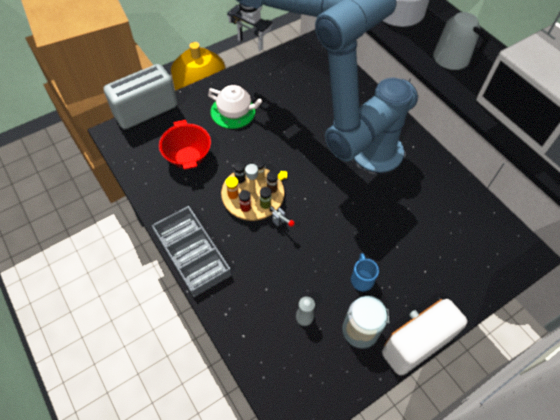

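The top view shows the carousel near (314,203), red ball at (255,216), yellow lid at (320,183) and pointer at (322,247). I'll enlarge both views.

Run:
```python
from h import *
a=cv2.imread("pics/top0.png")[165:265,240:360]; b=cv2.imread("pics/scene0.png")[150:250,200:320]
c=lambda i:cv2.resize(i,None,fx=6,fy=6,interpolation=cv2.INTER_CUBIC)
cv2.imwrite("pics/c1.png",c(a)); cv2.imwrite("pics/c2.png",c(b))
```

```text
(no output)
```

View pics/c1.png

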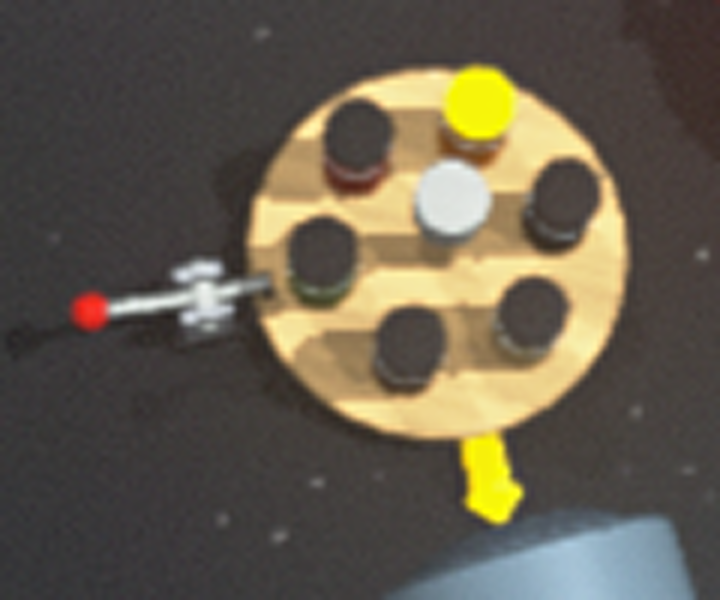

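The crop shows knob top (452,198), ball (91,310), yellow lid (480,103), pointer tip (497,520), pivot head (205,295) and deck centre (438,252).

Run:
```python
from h import *
import pickle
f=pickle.load(open("F.pkl","rb"))["top"]
P={}
for n,u,v,z in [("knob",452,198,184),("deck",438,252,36),("ball",91,310,91),("pivot",205,295,74),("lid",480,103,125),("tip",495,518,12)]:
    P[n]=pt(f,239.6+u/6,164.6+v/6,z); print(n,P[n])
c=(P["knob"]+P["deck"])/2
for n in("ball","pivot","lid","tip"):
    d=(P[n]-c)[:2]; print(n,np.hypot(*d),np.degrees(np.arctan2(d[1],d[0])))
s=get_state(); print(R.from_rotvec(s["tool_rot"]).as_matrix().round(3))
```

```text
knob [542.4 -85.1 184. ]
deck [542.5 -85.2  36. ]
ball [516.8 130.9  91. ]
pivot [522.4  62.   74. ]
lid [ 612.3 -113.6  125. ]
tip [ 376.1 -103.2   12. ]
ball 217.56728844198986 96.77060725046464
pivot 148.50967981919564 97.75908449398851
lid 75.42164808594404 -22.16113450921194
tip 167.32640257891163 -173.80728254569465
[[ 0.939  0.344 -0.   ]
 [ 0.344 -0.939  0.002]
 [ 0.    -0.002 -1.   ]]
```

Request:
{"name": "carry_out", "arguments": {"targets": [[0, 0, -0.4, 0, 0, 0], [0.22, -0.249, 0, 0, 0, 0], [0.22, -0.249, 0, 0, 0, 0], [0.22, -0.249, 0, 0, 0, 0], [0.22, -0.249, 0, 0, 0, 0], [0.22, -0.249, 0, 0, 0, 0], [0.22, -0.249, 0, 0, 0, 0], [0.22, -0.249, 0, 0, 0, 0], [0.22, -0.249, 0, 0, 0, 0], [0.22, -0.249, 0, 0, 0, 0], [0.22, -0.249, 0, 0, 0, 0], [0.22, -0.249, 0, 0, 0, 0], [0.22, -0.249, 0, 0, 0, 0], [0.22, -0.249, 0, 0, 0, 0], [0.22, -0.249, 0, 0, 0, 0], [0.22, -0.249, 0, 0, 0, 0], [0.01, -0.003, 0.4, 0, 0, 0], [0, 0, 0, 0, 0, 0], [0, 0, 0, 0, 0, 0]], "jaw": 1, "force": 20}}

```text
time: 2.48
eef_pos: [497.4, 86.3, 206.8]
tool_rot: [3.093, 0.547, 0.002]
ft_force: [-0.9, -0.0, 0.6]
opening: 0.7
gripper_force: 0.0
```

Run:
```python
from h import *
s=get_state(); print(s["time"],s["eef_pos"],np.degrees(s["qpos"]).round(),s["ft_force"],s["opening"])
M=R.from_rotvec(s["tool_rot"]).as_matrix(); print((M.T@(np.array([514.8,134,150])-s["eef_pos"])/150).round(3)); print(M.round(3))
f=snap("top","pics/t1.png");w=snap("wrist","pics/w1.png"); print(w["T_tool_cam"])
cv2.imwrite("pics/w1b.png",np.hstack([w["image"][:,:,::-1][::1,:400],cv2.resize(f["image"][150:290,210:340,::-1],(390,420))]))
```

```text
2.475 [497.43417318  86.34363638 206.80080656] [ -3.  -6. 110.   0.  76.  67.] [-0.92661997 -0.0260997   0.63788756] 0.6962400285527207
[ 0.217 -0.259  0.379]
[[ 0.939  0.343  0.001]
 [ 0.343 -0.939 -0.   ]
 [ 0.001  0.    -1.   ]]
[[-1.17187378e-03 -9.70394544e-01 -2.41522371e-01  7.20715724e+01]
 [ 9.99999143e-01 -9.96084588e-04 -8.49932570e-04  4.14501198e-01]
 [ 5.84193218e-04 -2.41523160e-01  9.70394879e-01 -1.78416430e+02]
 [ 0.00000000e+00  0.00000000e+00  0.00000000e+00  1.00000000e+00]]
```

View pics/w1b.png

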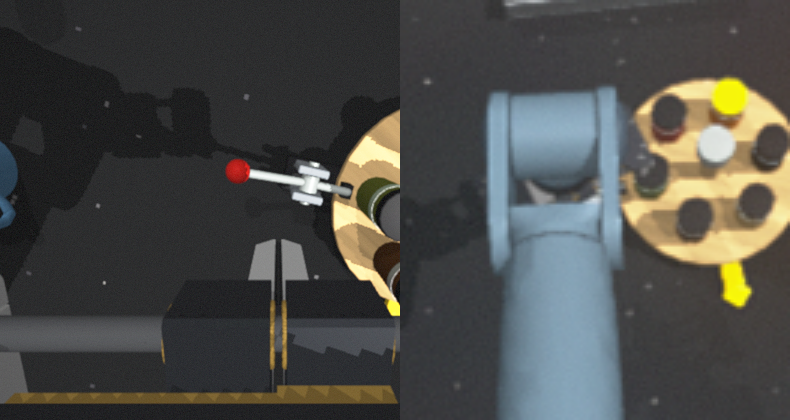

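The wrist view shows the ball at (238,171) and pivot head (309,183), with the lever still raised. I'll cross-check the ball position.

```bash
cat >> h.py <<'E'
def wpt(w,s,u,v,z):
    T=np.eye(4); T[:3,:3]=R.from_rotvec(s["tool_rot"]).as_matrix(); T[:3,3]=s["eef_pos"]
    g=dict(w); g["extrinsics"]=T@w["T_tool_cam"]; return pt(g,u,v,z)
E
python3 - <<'E'
from h import *
s=get_state(); w=optics.grab_frame("wrist"); print(wpt(w,s,238,171,91),wpt(w,s,309,183,74))
E
```

```text
[520.4 131.4  91. ] [529.9  66.1  74. ]
```

Request:
{"name": "carry_out", "arguments": {"targets": [[0.115, -0.127, 0, 0, 0, 0], [0.115, -0.127, 0, 0, 0, 0], [0, 0, 0.19, 0, 0, 0], [0, 0, 0.19, 0, 0, 0], [0, 0, 0.2, 0, 0, 0], [0, 0, 0.07, 0, 0, 0], [0, 0, 0.07, 0, 0, 0], [0, 0, 0.07, 0, 0, 0], [0, 0, 0.07, 0, 0, 0], [0, 0, 0.07, 0, 0, 0], [0, 0, 0.05, 0, 0, 0], [0, 0, 0, 0, 0, 0], [0, 0, 0, 0, 0, 0]]}}

```text
time: 4.25
eef_pos: [515.8, 134.2, 58.0]
tool_rot: [3.093, 0.548, -0.002]
ft_force: [-0.8, 0.1, -0.4]
opening: 0.5
gripper_force: 0.0
```

Request:
{"name": "carry_out", "arguments": {"targets": [[0, 0, 0.02, 0, 0, 0], [0, 0, 0.02, 0, 0, 0], [0, 0, 0, 0, 0, 0]]}}

```text
time: 4.62
eef_pos: [516.8, 134.3, 56.2]
tool_rot: [3.093, 0.549, -0.002]
ft_force: [-12.3, -2.4, 27.3]
opening: 0.7
gripper_force: 13.3
```

Request:
{"name": "carry_out", "arguments": {"targets": [[0, 0, -0.2, 0, 0, 0], [0, 0, -0.4, 0, 0, 0], [0, 0, -0.4, 0, 0, 0], [0, 0, -0.2, 0, 0, 0], [-0.084, 0.358, 0, 0, 0, 0], [-0.084, 0.358, 0, 0, 0, 0], [-0.084, 0.358, 0, 0, 0, 0], [-0.084, 0.358, 0, 0, 0, 0], [0, 0, 0, 0, 0, 0], [0, 0, 0, 0, 0, 0]], "jaw": -1}}

```text
time: 5.88
eef_pos: [542.4, -84.3, 232.0]
tool_rot: [-3.093, -0.548, 0.001]
ft_force: [0.7, -0.5, 0.6]
opening: 93.4
gripper_force: 0.0
```

Run:
```python
from h import *
s=get_state(); print(s["time"],s["eef_pos"],np.degrees(s["qpos"]).round(),s["opening"],s["tool_rot"])
w=snap("wrist","pics/w2.png")
```

```text
5.875 [542.39446585 -84.2544029  232.04467908] [-21.  -1. 103.   0.  78.  49.] 93.4475413560766 [-3.09276481e+00 -5.47654913e-01  1.14073460e-03]
```

View pics/w2.png

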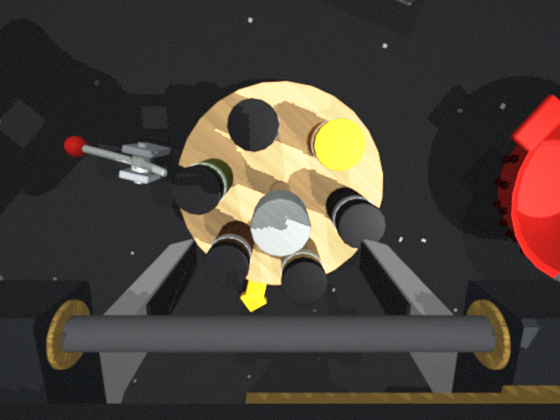

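The wrist view shows knob (281,223), yellow lid (340,144), pointer tip (253,309) and ball (75,146). I'll verify the lever and compute the turn.

Run:
```python
from h import *
s=get_state(); w=optics.grab_frame("wrist")
k=wpt(w,s,281,223,184);print(k)
for n,u,v,z in [("ball47",75,146,47),("ball91",75,146,91),("lid",340,144,125),("tip",253,307,12),("piv",140,163,66)]:
    p=wpt(w,s,u,v,z);d=(p-[542.5,-85.2,0])[:2]; print(n,p,np.hypot(*d),np.degrees(np.arctan2(d[1],d[0])))
```

```text
[550.4 -83.2 184. ]
ball47 [518.7 138.8  47. ] 225.26082659885628 96.06492244544795
ball91 [529.8 114.8  91. ] 200.4028193414454 93.63340364190951
lid [ 616.4 -112.1  125. ] 78.64362656948111 -20.001779779092097
tip [ 383.7 -106.5   12. ] 160.2221270611522 -172.36045769600005
piv [529.5  62.3  66. ] 148.07177313721883 95.0367827095225
```

Request:
{"name": "carry_out", "arguments": {"targets": [[0.019, 0.007, 0, 0, 0, -0.222], [0, 0, 0, 0, 0, -0.222], [0, 0, 0, 0, 0, -0.222], [0, 0, 0, 0, 0, -0.222], [0, 0, 0, 0, 0, -0.222], [0, 0, 0, 0, 0, -0.222], [0, 0, 0, 0, 0, -0.222], [0, 0, 0, 0, 0, -0.222], [0, 0, 0, 0, 0, -0.222], [0, 0, 0, 0, 0, -0.222], [0, 0, 0, 0, 0, 0], [0, 0, 0, 0, 0, 0]]}}

```text
time: 7.48
eef_pos: [545.8, -83.9, 232.5]
tool_rot: [1.572, 2.72, 0.0]
ft_force: [-0.4, 0.4, 0.6]
opening: 94.3
gripper_force: 0.0
```

Run:
```python
from h import *
s=get_state(); print(s["eef_pos"],np.degrees(s["qpos"]).round(),R.from_rotvec(s["tool_rot"]).as_matrix().round(3))
w=snap("wrist","pics/w3.png")
```

```text
[545.78474476 -83.88998096 232.49190005] [-21.  -0. 102.   0.  78. -50.] [[-0.499  0.867  0.   ]
 [ 0.867  0.499  0.   ]
 [-0.     0.    -1.   ]]
```

View pics/w3.png

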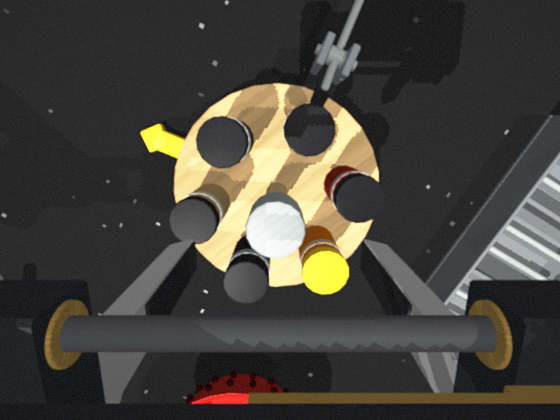

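The knob is at (275,226), lid (325,270), pointer tip (144,134).

Run:
```python
from h import *
s=get_state(); w=optics.grab_frame("wrist")
k=wpt(w,s,275.5,226,184);print(k)
for n,u,v,z in [("lid",325,270,125),("tip",144,134,12),("deck",277,184,36)]:
    p=wpt(w,s,u,v,z)
    for c in ([542.5,-85.2],k[:2]):
        d=p[:2]-c; print(n,p,np.hypot(*d),np.degrees(np.arctan2(d[1],d[0])))
```

```text
[544.9 -81.8 184. ]
lid [ 613.7 -111.   125. ] 75.73031097255581 -19.918467808897358
lid [ 613.7 -111.   125. ] 74.7400829541954 -22.997270964380917
tip [ 381.1 -105.7   12. ] 162.69668097413663 -172.76141436571538
tip [ 381.1 -105.7   12. ] 165.5344375047077 -171.69857374099368
deck [542.5 -76.2  36. ] 9.0 90.0
deck [542.5 -76.2  36. ] 6.092618484691113 113.19859051364801
```

Request:
{"name": "carry_out", "arguments": {"targets": [[0.005, -0.009, 0.18, 0, 0, 0], [0, 0, 0.18, 0, 0, 0], [0, 0, 0.18, 0, 0, 0], [0, 0, 0, 0, 0, 0], [0, 0, 0, 0, 0, 0]]}}

```text
time: 8.2
eef_pos: [544.9, -84.9, 152.6]
tool_rot: [1.571, 2.719, 0.0]
ft_force: [-0.4, -1.2, 0.2]
opening: 93.9
gripper_force: 0.0
```

Request:
{"name": "carry_out", "arguments": {"targets": [[0, 0, 0, 0, 0, 0], [0, 0, 0, 0, 0, 0], [0, 0, 0, 0, 0, 0], [0, 0, 0, 0, 0, 0], [0, 0, 0, 0, 0, 0], [0, 0, 0, 0, 0, 0]], "jaw": 1, "force": 40}}

```text
time: 8.95
eef_pos: [543.9, -84.8, 151.4]
tool_rot: [-1.57, -2.72, 0.001]
ft_force: [-1.7, -0.2, 0.0]
opening: 43.6
gripper_force: 40.0
```

Gripped with hardly any side force. Turning +140° first (14 rows of 10°), then measuring.

Request:
{"name": "carry_out", "arguments": {"targets": [[0, 0, 0, 0, 0, 0.11], [0, 0, 0, 0, 0, 0.222], [0, 0, 0, 0, 0, 0.222], [0, 0, 0, 0, 0, 0.222], [0, 0, 0, 0, 0, 0.222], [0, 0, 0, 0, 0, 0.222], [0, 0, 0, 0, 0, 0.222], [0, 0, 0, 0, 0, 0.222], [0, 0, 0, 0, 0, 0.222], [0, 0, 0, 0, 0, 0.222], [0, 0, 0, 0, 0, 0.222], [0, 0, 0, 0, 0, 0.222], [0, 0, 0, 0, 0, 0.222], [0, 0, 0, 0, 0, 0.222], [0, 0, 0, 0, 0, 0.11], [0, 0, 0, 0, 0, 0], [0, 0, 0, 0, 0, 0]]}}

```text
time: 11.08
eef_pos: [544.8, -85.6, 151.4]
tool_rot: [3.094, -0.537, 0.003]
ft_force: [2.7, -5.4, -3.0]
opening: 43.2
gripper_force: 40.0
```

Run:
```python
from h import *
s=get_state(); print(s["eef_pos"],np.degrees(s["qpos"]).round(1),s["ft_force"],s["ft_torque"],s["opening"])
M=R.from_rotvec(s["tool_rot"]).as_matrix();print(np.degrees(np.arctan2(M[1,0],M[0,0])))
w=snap("wrist","pics/w4.png");snap("top","pics/t4.png");snap("scene","pics/s4.png")
a=cv2.imread("pics/s4.png")[150:250,200:320]
cv2.imwrite("pics/c4.png",np.hstack([cv2.resize(a,(420,350),interpolation=2),cv2.resize(cv2.imread("pics/w4.png"),(380,350))]))
```

```text
[544.76091338 -85.58987246 151.41363513] [-2.070e+01  4.000e+00  1.064e+02 -1.000e-01  6.940e+01  8.900e+01] [ 2.70731252 -5.36630695 -2.99250891] [-0.40379657 -0.49267218 -0.0461571 ] 43.19043883967305
-19.708809253125622
```

View pics/w4.png

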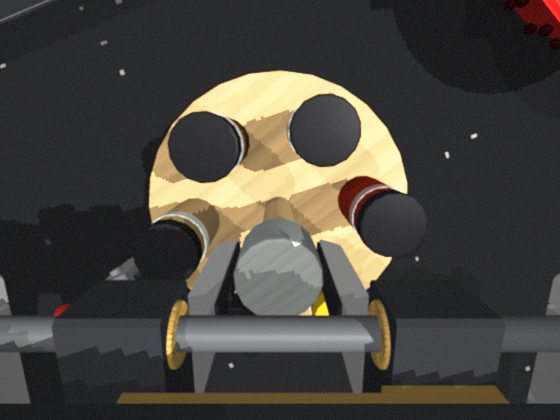

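Run:
```python
from h import *
import pickle
F=pickle.load(open("F.pkl","rb"))
def blobs(im):
    h=cv2.cvtColor(im,cv2.COLOR_RGB2HSV); m=cv2.inRange(h,(25,190,130),(34,255,255))
    n,l,st,c=cv2.connectedComponentsWithStats(m); return [(st[i],c[i],l==i) for i in range(1,n) if st[i][4]>12]
C=np.array([543,-85])
for n in F:
    for st,c,m in blobs(F[n]["image"]):
        if not(200<c[0]<350 and 150<c[1]<260): continue
        for z in (12,125):
            v,u=np.nonzero(m); p=np.array([pt(F[n],a,b,z)[:2] for a,b in zip(u,v)]); d=p.mean(0)-C
            r=np.hypot(*d); ang=np.degrees(np.arctan2(d[1],d[0]))
            far=p[np.argsort(-np.hypot(*(p-C).T))[:4]].mean(0)-C
            print(n,c.round(1),st[4],z,p.mean(0).round(1),r.round(1),ang.round(1),"far",np.hypot(*far).round(),np.degrees(np.arctan2(far[1],far[0])).round(1))
# present scene/top
for n in("top","scene"):
    f=optics.grab_frame(n)
    for st,c,m in blobs(f["image"]):
        if 200<c[0]<350 and 150<c[1]<260: print("now",n,c.round(1),st[4],pt(f,*c,125),pt(f,*c,12))
s=get_state();w=optics.grab_frame("wrist")
k=C
for u,v in[(207,147),(325,130),(391,224)]:
    p=wpt(w,s,u,v,125)[:2]-k; print(p,np.hypot(*p),np.degrees(np.arctan2(p[1],p[0])))
```

```text
top [319.4 181.8] 106 12 [ 642.1 -124.3] 106.7 -21.6 far 129.0 -20.1
top [319.4 181.8] 106 125 [ 612.4 -112.9] 74.8 -21.9 far 95.0 -19.9
top [321.1 244.3] 96 12 [ 401.2 -102.4] 142.8 -173.0 far 168.0 -173.2
top [321.1 244.3] 96 125 [387.7 -92.5] 155.5 -177.3 far 179.0 -176.9
scene [282.4 174.6] 68 12 [ 394.  -102.9] 150.1 -173.2 far 170.0 -172.7
scene [282.4 174.6] 68 125 [440.3 -37.9] 113.0 155.3 far 130.0 156.9
scene [231.4 181.6] 112 12 [ 579.3 -182.8] 104.3 -69.6 far 129.0 -69.6
scene [231.4 181.6] 112 125 [ 612.7 -112.2] 74.8 -21.3 far 95.0 -22.2
now top [323.9 247.7] 22 [ 374.9 -100.6  125. ] [ 387.5 -111.1   12. ]
now scene [267.  164.7] 55 [ 463.6 -105.9  125. ] [ 419.  -176.1   12. ]
now scene [282.2 174.6] 70 [441.1 -38.1 125. ] [ 394.8 -103.1   12. ]
[74.2 20.2] 76.90045513519414 15.228980119326824
[ 59.6 -49.9] 77.73139648816303 -39.93769751152081
[-10.1 -71.6] 72.30885146370395 -98.0292493357621
```

View pics/c4.png

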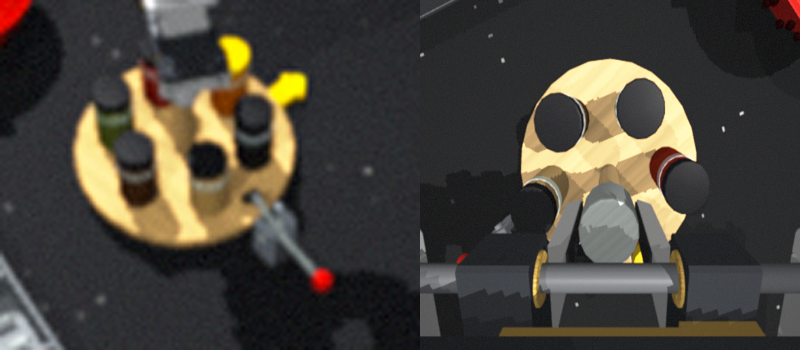

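The scene view shows the lid now just short of the pointer and the lever down. All estimates agree: about 11.8° remains.

Request:
{"name": "carry_out", "arguments": {"targets": [[0, 0, 0, 0, 0, 0.088], [0, 0, 0, 0, 0, 0.088], [0, 0, 0, 0, 0, 0.086], [0, 0, 0, 0, 0, 0], [0, 0, 0, 0, 0, 0], [0, 0, 0, 0, 0, 0], [0, 0, 0, 0, 0, 0]]}}

```text
time: 12.25
eef_pos: [544.7, -85.7, 151.4]
tool_rot: [3.022, -0.852, 0.003]
ft_force: [2.6, -5.7, -3.0]
opening: 43.6
gripper_force: 40.0
```

Run:
```python
from h import *
s=get_state(); M=R.from_rotvec(s["tool_rot"]).as_matrix();print(s["time"],np.degrees(np.arctan2(M[1,0],M[0,0])),s["eef_pos"],s["ft_force"],s["gripper_force"])
w=snap("wrist","pics/w5.png"); f=snap("scene","pics/s5.png")
cv2.imwrite("pics/c5.png",np.hstack([cv2.resize(f["image"][150:220,230:300,::-1],(420,420),interpolation=2),cv2.resize(w["image"][:,60:440,::-1],(380,420))]))
```

```text
12.25 -31.495877313948704 [544.71503377 -85.71692834 151.41829356] [ 2.5994276  -5.66185535 -2.98610691] 40.000079870224
```

View pics/c5.png

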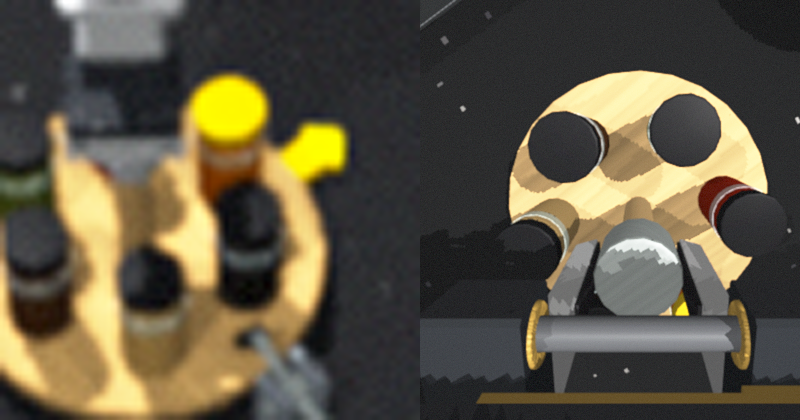

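The lid top is fully visible at crop (229,107), i.e. pixel (267.8,167.4).

Run:
```python
from h import *
f=optics.grab_frame("scene")
C=np.array([543,-85])
for u,v in[(267.8,167.4)]:
    p=pt(f,u,v,125)[:2]; d=p-C; print(p,np.hypot(*d),np.degrees(np.arctan2(d[1],d[0])))
```

```text
[467.7 -94.1] 75.84787406381277 -173.10922510775183
```

Lid angle −173.1°, matching the pointer at −173.1°, with the arm still and gripping.

```bash
python3 -c "
from h import *
print(workorder.hand_in())"
```

```text
the job is handed in; nothing more can be done
None
```

I pressed the brake lever fully down, then turned the carousel until the yellow lid lined up with the pointer (both measured at −173.1°), and handed the job in at about 12 s with the gripper still holding the knob at 40 N.

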